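Make up a dressing set from the picking bin

ROBOT

A 6-joint arm with a two-finger parallel gripper is mounted at the origin on a cart in front of the work surface, level with it; the furniture and walls round the work are solid. World frame = base frame: x ahead of the robot, y to its left, z up, the work surface at z = 0. Lengths are in mm, angles in degrees, forces in N, time in s.
With the tool pointing down it reaches from about 350 to 850 mm from the base axis. Payload 8.1 kg.
Tool frame: the origin (TCP) lies at the very end of the fingers, on their centre line; the grasp point (between the pads) lies 19 mm behind it (r.grasp_offset is the distance from the TCP to the grasp point, in mm); z points along the fingers, y is the line along which they close (so a half turn about z gives the same grasp; the last joint's range is limited). The gripper opens to 85 mm and grips with 20 to 120 N. Pads are 22 mm wide; open, the fingers measure 114 mm over their backs; the gripper's body (76 mm by 85 mm) begins 54 mm behind the grasp point. The pads swing forward as they close: fully open they stand 13 mm farther back than shut.
Start: joints at [64.893, 7.471, 85.268, -0, 87.261, -4.893], TCP at [207.295, 563.058, 231.292] pointing down, gripper open.
Joint ranges: [-169.43, 169.43], [-51.17, 129.36], [1.28, 143.12], [-76.62, 256.62], [0, 156.53], [-152.29, 152.29]. Speed limits (degrees/s): [136.94, 136.94, 159.86, 180, 180, 180].

INTERFACE

Orientations are given as [roll, pitch, yaw] about the fixed x, y, z axes, in that order (R = Rz(yaw) Ry(pitch) Rx(roll)).
In Python, from bench import r gives the robot as it stands.
- The arm moves only by the tool carry_out, never from a script. Its argument "commands" is a list of rows, each an object with "jaw": the finger opening in m, from 0 to 0.0854; "translation": the shift along the tool's x, y, z in m, a list of three; "spin": the turn about the tool's z in rad. A call has exactly 8 rows; each row shifts and turns the commanded pose from where the row before left it, along the tool's axes as they then stand; what a row does not reach is not made up. A row lasts 1/12 s, in which the tool goes at most 41.7 mm and 7.16 degrees, less where a joint would pass 70% of its speed; a pose out of reach is approached as far as the arm can. A call is refused whole if a number of a shift passes 0.0417 or a number of a turn 0.125, either way. A call with a gripper value outside its range is refused whole. The fingers move at their own pace and stop on an object; "squeeze" is the grip in N (left out, the last holds). Time passes only in rows, so rows that do not move let the fingers close, or fill a call up. It gives the time, the measured TCP pose, the force, the opening and the grip force at its end, in the units of the state.
- r.sense(): the state, without advancing time (a new reading comes with each control period).
- r.snapshot(name): name is "side" or "top"; returns a dict with "pixels" (400x640x3 uint8, blue, green, red), "K" (3x3 intrinsics, pixels), "extrinsics" (4x4, takes a point from camera to world coordinates). Camera axes: x right, y down, z forward; pixel columns grow to the right and rows downward; lengths in mm; the calibration is good to about 2 mm. A picture is of the moment at which its call begins. There is no depth.
- r.hand_in(): hands the job in; it is judged then, once.
Trained networks look in a picture, given as the dict that the camera call returned (one of the last four; its "shot" number tells which), for a name from the list of things; names that differ only in an ending like _2 or _b are one class to them, and where a whole thing is asked for, a point or a joint stands for the part that bears it (a point fixed in the world has none). Each returns a list of dicts, best first, with "score" (0 to 1); they miss things now and then, are a little off and sometimes report something else, mostly with a low value. They report only what shows in the picture. A call takes as long as a camera call. They do not tell look-alikes from the thing itself.
- r.spot_in(picture, target): "xy" ([column, row] in pixels, amid what is visible of it).
- r.regions_of(picture, target): "pixels" (400x640 bool, what is visible of it) and "xy" ([column, row] in pixels, amid what is visible of it).
- r.landmark_of(picture, target): "xy" ([column, row] in pixels: a listed point, or the origin of a listed thing).
The state is a dict: "time": time; "joint_pos": joint angles; "qd": joint speeds; "joint_efforts": joint torques, N m; "tool_pos": TCP position; "tcp_rot": TCP orientation; "ft_force": force on the tool from outside, world axes, zero at the start; "wrist_torque": the same for the moment, N m; "finger_gap": finger opening in mm; "grip_force": force on a finger pad.
Only numpy, scipy, OpenCV 4.12 (cv2) and the standard library are available. Lean on these libraries where they do the work, as an engineer would, in place of code of your own. Each camera call takes 0.05 s, during which the arm holds its last target. There are 200 camera calls.

TASK

Make up a dressing set: take the forceps and the smaller of the two steel cups out of the sloped picking bin; in the metal tray, lay the forceps flat and lengthways in the long bay and stand the cup upright in the large square bay, setting both down rather than dropping them. Then close the tray's lid fully. Leave the scissors and the larger cup where they lie in the bin.

Things in the scene. Friction and masses are not known exactly. Their poses are not given: they have to be found in the camera images.
- picking_bin: Fixed grey bin, 175 (x) by 380 mm (y). Origin: underside centre, on the worktop. Floor slopes down to the robot by 0.25 rad, 30 mm above the origin at x = 0. Dividers 24 mm over the floor (outer walls up to 38) make 4 lanes along x, each 90 mm wide, 168 mm long, centred at y = +-47 and +-141 mm. One thing lies mid-lane in each; which lane varies.
- forceps: Straight stainless spring forceps, 150 mm long (its y), 18 mm wide (its x) at most, 10 mm thick (its z). Origin: centre of the underside. Lies in a lane of the bin, roughly along the lane, tilted with the floor. Grasp across its width, near its middle. About 30 g.
- small_cup: Small open steel cup, 59 mm across the rim, narrowing to 40 mm at the foot, 38 mm high. Origin: centre of its underside; z is its axis and points up out of the mouth. Stands in a lane of the bin, tilted with the floor. It can be grasped across the outside just below the rim. About 50 g.
- large_cup: The larger open steel cup, 74 mm across the rim, 34 mm high, in another lane of the bin; to be left there. Origin: centre of its underside.
- scissors: Stainless scissors, 152 mm long (its y), 81 mm wide over the finger rings, 7 mm thick, in another lane of the bin; to be left there. Origin: centre of the underside.
- set_tray: Fixed open aluminium tray 190 (x) by 210 mm (y), rim 56 mm high, walls and floor 4 mm. Origin: underside centre, on the worktop. Inside, dividers with tops 22 mm over the worktop make three bays: the long bay along x on the +y side (182 x 86 mm), the large square bay at -x, -y (114 x 113 mm), and a small bay at +x, -y (65 x 113 mm) that stays empty.
- long_bay (a point): Centre of the long bay's floor, 4 mm above the tray's underside; x and y along the tray's.
- large_bay (a point): Centre of the large bay's floor, 4 mm above the tray's underside; x and y along the tray's.
- tray_lid (a joint): Hinge of the tray's flat aluminium lid (190 by 210 mm, 6 mm thick) along the upper +x rim, parallel to the tray's y: 0 = shut on the rim, pi/2 = upright, positive = open. Starts open, about upright (1.5 to 1.75). A stiff hinge (about 0.3 N m) keeps it where it is left. No handle: push it over from behind with closed fingers, then press it down.
- lid_hinge (a point): Point on the lid's hinge line, at the middle of its width, at the level of the tray's rim; the lid's inner face passes through it.
- lid_edge (a point): Middle of the lid's free edge, on its outer face (the face that is on top when shut and looks away from the robot, to +x, when it stands open). With the lid shut it is 190 mm from the hinge point towards the tray's -x and 6 mm up; it turns with the lid.
Things that resemble listed ones, but are neither listed nor needed, are in the scene too. Leave any green or turquoise look-alike of the small_cup alone.

How it is judged (in metres and radians):
On the way, in this order (a step that is already met when the one before it is completed fails the run):
1. the forceps lie in the long bay and the small cup stands in the large bay, both let go, the lid still open (y of forceps in the frame of set_tray between 0.024 and 0.093 m and z of each of forceps, small_cup in the frame of set_tray below 0.012 m and angle between the y axis of forceps and the x axis of set_tray, either way round below 0.3 rad and angle between the z axis of forceps and the z axis of set_tray, either way round below 0.15 rad and x of small_cup in the frame of set_tray between -0.075 and 0.008 m and y of small_cup in the frame of set_tray between -0.085 and 0 m and angle between small_cup's own z axis and vertical below 0.12 rad and not (contact force between the fingers and forceps above 0.2 N) and not (contact force between the fingers and small_cup above 0.2 N) and value of joint tray_lid above 0.6 rad), for 0.2 s.
2. the lid is shut (value of joint tray_lid below 0.06 rad), for 0.2 s.
At the end, for the whole second after the job is handed in: The forceps lie flat on the floor of the tray's long bay, along it within 0.3 rad; the smaller cup stands upright (within 0.12 rad) on the floor of the large bay; both at rest and let go; the lid is shut to within 0.06 rad (y of forceps in the frame of set_tray between 0.024 and 0.093 m and z of each of forceps, small_cup in the frame of set_tray below 0.012 m and angle between the y axis of forceps and the x axis of set_tray, either way round below 0.3 rad and angle between the z axis of forceps and the z axis of set_tray, either way round below 0.15 rad and x of small_cup in the frame of set_tray between -0.075 and 0.008 m and y of small_cup in the frame of set_tray between -0.085 and 0 m and angle between small_cup's own z axis and vertical below 0.12 rad and not (contact force between the fingers and forceps above 0.2 N) and not (contact force between the fingers and small_cup above 0.2 N) and value of joint tray_lid below 0.06 rad and linear speed of each of forceps, small_cup below 0.02 m/s); the robot touches nothing.
It fails at once if the scissors or the larger cup moved more than 30 mm from where they lay (distance of any of scissors, large_cup from where it was at the start of the episode above 0.03 m).
It fails at once if the forceps or the small cup were dropped into the tray (falling at over 0.6 m/s) rather than set down ((horizontal distance between forceps and set_tray below 0.1 m and z of forceps in the frame of set_tray below 0.05 m and linear speed of forceps above 0.6 m/s) or (horizontal distance between small_cup and set_tray below 0.1 m and z of small_cup in the frame of set_tray below 0.05 m and linear speed of small_cup above 0.6 m/s)).
It also fails if it takes over 72 s, if anything falls off the work surface, if the arm or the gripper's body presses on something with over 40 N, if the wrist force passes 120 N, or if a joint passes its speed limit or range.

## Working session

There is one attempt and no reset: what is moved stays moved. The work goes in short steps, Python scripts to look and compute and a tool call to move; the robot and the scene stay as the last step left them, time stands still between calls to the robot, and variables do not carry over. Pictures are saved under pics/ and viewed, at most 10 in all, crops included, and the job is handed in when it is done.

Besides the shell and the picture viewer there is one more tool, called after "Call:" in YAML: its name, and indented under it one key for each argument. carry_out: Moves the arm, as the interface text tells. Its arguments: {"type":"object","properties":{"commands":{"type":"array","items":{"type":"object","properties":{"jaw":{"type":"number"},"translation":{"type":"array","items":{"type":"number"}},"spin":{"type":"number"}}}},"squeeze":{"type":"number"}},"required":["commands"]}

```bash
mkdir -p pics; ls; cat > h.py <<'E'
import numpy as np, cv2
from bench import r
def ray(p,uv):
    K=np.array(p["K"]);T=np.array(p["extrinsics"])
    d=T[:3,:3]@np.linalg.inv(K)@np.array([uv[0],uv[1],1.0]); return T[:3,3],d
def onz(p,uv,z):
    o,d=ray(p,uv); return o+d*(z-o[2])/d[2]
def tri(rs):
    A=np.zeros((3,3));b=np.zeros(3)
    for o,d in rs:
        d=d/np.linalg.norm(d);P=np.eye(3)-np.outer(d,d);A+=P;b+=P@o
    x=np.linalg.solve(A,b)
    return x,[np.linalg.norm(np.cross(x-o,d/np.linalg.norm(d))) for o,d in rs]
def proj(p,X):
    T=np.linalg.inv(np.array(p["extrinsics"]));c=T[:3,:3]@np.array(X)+T[:3,3];u=np.array(p["K"])@c;return u[:2]/u[2]
E
python3 - <<'E'
from h import *
np.set_printoptions(precision=1,suppress=True)
print(r.grasp_offset,{k:np.round(v,1) for k,v in r.sense().items()})
for n in ("top","side"):
    p=r.snapshot(n); cv2.imwrite(f"pics/{n}0.png",p["pixels"]); print(n,np.array(p["extrinsics"])[:3,3])
    for t in "picking_bin forceps small_cup large_cup scissors set_tray long_bay large_bay lid_hinge lid_edge".split():
        print(t,[(np.round(q["xy"],1),round(q["score"],2)) for q in r.landmark_of(p,t)][:4])
E
```

```text
pics
18.700000000000003 {'time': np.float64(0.0), 'joint_pos': array([64.9,  7.5, 85.3, -0. , 87.3, -4.9]), 'qd': array([-0. , -0.1,  0. ,  0. , -0. , -0. ]), 'joint_efforts': array([  0. , -56.9, -50.1,  -0. ,   0. ,   0. ]), 'tool_pos': array([207.1, 562.5, 230.2]), 'tcp_rot': array([-179.9,   -0. ,  159.8]), 'ft_force': array([ 0.5,  0.3, -0.6]), 'wrist_torque': array([ 0.1, -0. ,  0. ]), 'grip_force': np.float64(0.0), 'finger_gap': np.float64(85.4)}
top [ 442.1   98.1 1139.6]
picking_bin [(array([283.9, 191.5]), 0.72), (array([329.7, 184.1]), 0.22)]
forceps [(array([232.9, 193.3]), 0.58)]
small_cup [(array([194.3, 190.7]), 0.85), (array([297.7, 189.7]), 0.8), (array([172.7, 215.7]), 0.65)]
large_cup []
scissors []
set_tray [(array([428.3, 205.9]), 0.8)]
long_bay [(array([406.7, 201. ]), 0.95)]
large_bay [(array([438.1, 215. ]), 0.64)]
lid_hinge [(array([433.2, 168.4]), 0.88)]
lid_edge [(array([457.4, 155. ]), 0.94), (array([404.8, 200. ]), 0.47)]
side [ 218.6 1080.9  752.6]
picking_bin [(array([309.2, 239.1]), 0.81)]
forceps [(array([291.8, 266.6]), 0.6)]
small_cup [(array([274.4, 299. ]), 0.84), (array([295.6, 324.2]), 0.84), (array([311.1, 225.8]), 0.79)]
large_cup [(array([302.9, 243.6]), 0.8)]
scissors [(array([327.6, 119.3]), 0.49), (array([318.7, 209.5]), 0.42)]
set_tray [(array([349.3, 179.1]), 0.72)]
long_bay [(array([342.1, 189.6]), 0.91), (array([319.5, 211.6]), 0.63)]
large_bay [(array([365., 178.]), 0.96)]
lid_hinge [(array([330.4, 163.3]), 0.8), (array([329.7, 122.6]), 0.36)]
lid_edge [(array([328.9, 119.1]), 0.57)]
```

View pics/top0.png

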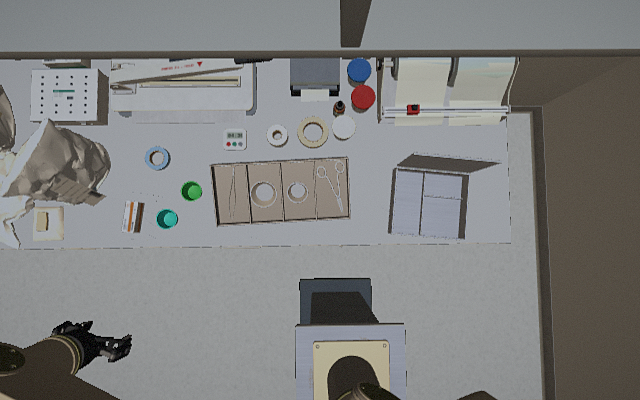

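View pics/side0.png

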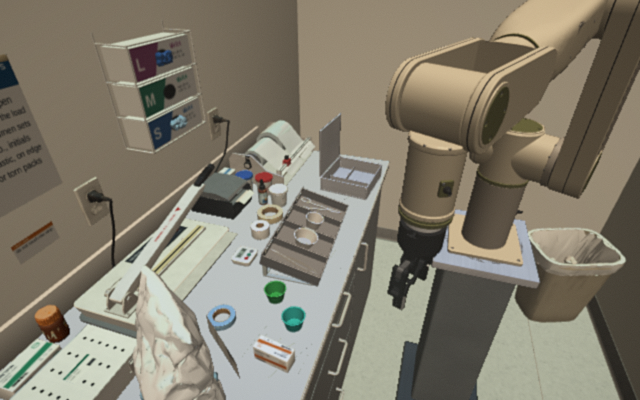

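The top view shows the bin at columns 210–350. From left to right it holds the forceps (232,193), large cup (264,193), small cup (297,191) and scissors (329,184). The tray is at (428,205) with its lid upright at (450,162). The green and turquoise cups at (192,190) and (168,217) are the look-alikes. The side view agrees, with the small cup at (314,218) and the large one at (305,238).

```bash
python3 - <<'E'
from h import *
np.set_printoptions(precision=1,suppress=True)
P={n:r.snapshot(n) for n in ("top","side")}
for t,sel in dict(forceps=None,small_cup={"top":(297,190),"side":(313,221)},large_cup=None,scissors=None,set_tray=None,picking_bin=None).items():
    rs=[]
    for n,p in P.items():
        q=r.regions_of(p,t)
        if sel: q=[a for a in q if np.hypot(*(np.array(a["xy"])-sel[n]))<14]
        if not q: print(t,n,"none");continue
        m=q[0]["pixels"].astype(np.uint8); ys,xs=np.nonzero(m)
        rect=cv2.minAreaRect(np.c_[xs,ys].astype(np.float32))
        c=np.array([xs.mean(),ys.mean()]); print(t,n,round(q[0]["score"],2),c,(xs.min(),xs.max(),ys.min(),ys.max()),rect)
        for z in (35,60): print("   z",z,onz(p,c,z)[:2], end="")
        print()
        if t in("forceps","picking_bin","set_tray") and n=="top":
            print("  corners",[onz(p,v,40)[:2] for v in cv2.boxPoints(rect)])
        rs.append(ray(p,c))
    if len(rs)==2: print("  tri",*tri(rs))
L={}
for t in "picking_bin forceps small_cup set_tray long_bay large_bay lid_hinge lid_edge".split():
    rs=[]
    for n,p in P.items():
        q=r.landmark_of(p,t)
        if t=="small_cup": q=[a for a in q if np.hypot(*(np.array(a["xy"])-{"top":(297,190),"side":(313,223)}[n]))<14]
        if q: rs.append(ray(p,q[0]["xy"]))
    if len(rs)==2: print(t,*tri(rs))
p=P["top"]; a=cv2.resize(p["pixels"][145:250,200:360],None,fx=5,fy=5,interpolation=cv2.INTER_CUBIC)
b=cv2.resize(p["pixels"][145:245,380:510],None,fx=5,fy=5,interpolation=cv2.INTER_CUBIC)
cv2.imwrite("pics/bin.png",a);cv2.imwrite("pics/tray.png",b)
E
```

```text
forceps top 0.64 [233.2 170. ] (np.int64(233), np.int64(234), np.int64(169), np.int64(171)) ((233.00003051757812, 170.00001525878906), (1.4142134189605713, 1.4142134189605713), 45.0)
   z 35 [601.8 327.4]   z 60 [598.2 322.2]
  corners [array([601.1, 329.9]), array([603.9, 327.1]), array([601. , 324.2]), array([598.2, 327.1])]
forceps side 0.51 [289.1 258.8] (np.int64(276), np.int64(300), np.int64(252), np.int64(265)) ((287.6000061035156, 258.3000183105469), (26.385601043701172, 4.472135543823242), 26.56505012512207)
   z 35 [548.7 326.6]   z 60 [537.2 352.9]
  tri [577.7 321.5  29.2] [np.float64(25.39354197784481), np.float64(25.393541977844553)]
small_cup top 0.81 [297.1 192.3] (np.int64(288), np.int64(307), np.int64(183), np.int64(201)) ((297.5, 192.0), (18.0, 19.0), 90.0)
   z 35 [536.  145.8]   z 60 [533.9 144.8]
small_cup side 0.63 [313.6 220. ] (np.int64(306), np.int64(323), np.int64(212), np.int64(229)) ((314.5, 220.5), (17.0, 17.0), 90.0)
   z 35 [543.  120.5]   z 60 [531.7 153.9]
  tri [534.5 145.1  53.4] [np.float64(0.12091736552093782), np.float64(0.1209173655208028)]
lar
[... 2456 characters left out ...]
), np.float64(26.762694828079677)]
forceps [532.9 329.9  18.1] [np.float64(1.4216172051209057), np.float64(1.4216172051210645)]
small_cup [536.4 145.7  31.7] [np.float64(2.0697975911850435), np.float64(2.0697975911850555)]
set_tray [ 500.9 -230.6    2.2] [np.float64(2.4453083318309496), np.float64(2.4453083318311615)]
long_bay [ 513.8 -167.7    4.7] [np.float64(9.621430362541128), np.float64(9.6214303625411)]
large_bay [ 459.  -277.5   -9.9] [np.float64(9.496978995830263), np.float64(9.496978995830302)]
lid_hinge [ 596.7 -232.4   72.8] [np.float64(3.3649843994116817), np.float64(3.364984399411839)]
lid_edge [ 594.2 -238.5  250.1] [np.float64(5.862733520842796), np.float64(5.862733520842963)]
```

View pics/bin.png

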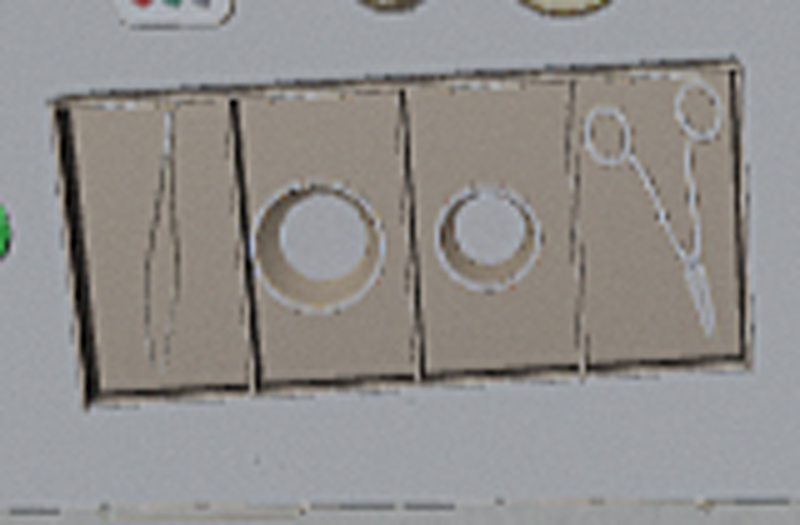

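View pics/tray.png

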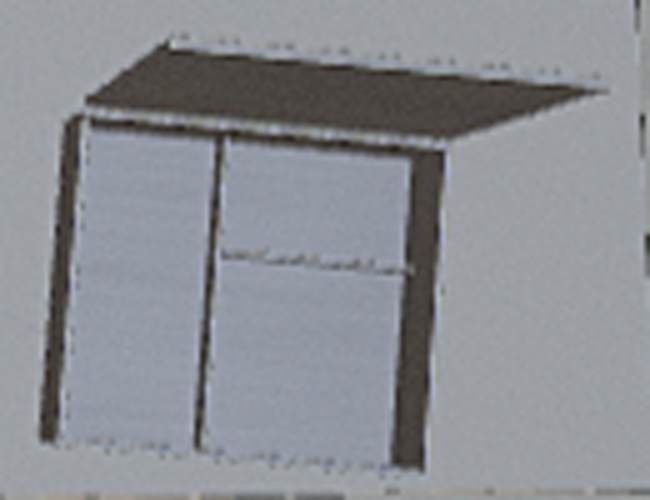

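The crops show the three bin dividers at crop columns 234/404/573 (top) and 256/420/584 (bottom), with the forceps as a faint line from (168,112) to (157,365). In the tray, the long bay is on the left, the large bay at lower right and the lid is upright. Next I'll fit the bin and tray poses to these corners.

```bash
cat >> h.py <<'E'
def W(q,X):
    c,s=np.cos(q[2]),np.sin(q[2]); return np.array([q[0]+c*X[0]-s*X[1],q[1]+s*X[0]+c*X[1],X[2]])
E
python3 - <<'E'
from h import *
from scipy.optimize import least_squares
np.set_printoptions(precision=2,suppress=True)
p=r.snapshot("top")
def fit(pts,o,g):
    f=lambda q:np.concatenate([proj(p,W(q,X))-(np.array(o)+np.array(uv)/5) for X,uv in pts])
    s=least_squares(f,g,x_scale=[10,10,.1],loss="soft_l1"); print(s.x,np.degrees(s.x[2]));print(f(s.x).reshape(-1,2).T); return s.x
B=fit([((84*s,y,54.8+21.4*s),uv) for s,y,uv in [(1,94,(234,100)),(-1,94,(256,388)),(1,0,(404,92)),(-1,0,(420,380)),(1,-94,(573,82)),(-1,-94,(584,372))]],(200,145),(540,190,0.1))
T=fit([((-95,105,0),(40,440)),((95,105,0),(70,118)),((-95,-105,56),(424,468)),((95,-105,56),(445,151)),((91,13.5,22),(220,136)),((-91,13.5,22),(200,448))],(380,145),(500,-230,-.1))
for y in (141,47,-47,-141): print("lane",y,W(B,(0,y,30)), "rim",W(B,(-9.4,y,66.8)),proj(p,W(B,(-9.4,y,66.8))))
print("long",W(T,(0,58,4)),"large",W(T,(-34,-44,4)), "hinge",W(T,(95,0,56)))
# lid angle from edge corner pixels (free edge)
for uv in ((170,42),(605,90)): print("edge z246",onz(p,np.array((380,145))+np.array(uv)/5,246))
fz=lambda uv,z: onz(p,np.array((200,145))+np.array(uv)/5,z)
a=fz((168,112),56);b=fz((157,365),17);print("forceps",a,b,np.linalg.norm(a-b),(a+b)/2,np.degrees(np.arctan2(*(a-b)[1::-1])))
print(fz((163,240),36))
E
```

```text
[533.81 186.     0.03] 1.7032769961653231
[[-0.28 -0.23 -0.11  0.12  0.15  0.38]
 [-2.04  1.47 -1.79  1.66 -1.13  1.87]]
[ 499.91 -229.15   -0.1 ] -5.941409561431954
[[-1.12 -1.98  0.46  0.81  0.67 -0.02]
 [-0.09  0.31  1.54 -2.27 -0.12 -0.04]]
lane 141 [529.61 326.94  30.  ] rim [520.22 326.66  66.8 ] [231.09 197.71]
lane 47 [532.41 232.98  30.  ] rim [523.01 232.7   66.8 ] [265.19 196.31]
lane -47 [535.2  139.02  30.  ] rim [525.81 138.74  66.8 ] [299.19 194.92]
lane -141 [538.    45.06  30.  ] rim [528.6   44.78  66.8 ] [333.07 193.53]
long [ 505.91 -171.46    4.  ] large [ 461.53 -269.39    4.  ] hinge [ 594.4  -238.98   56.  ]
edge z246 [ 605.93 -136.63  246.  ]
edge z246 [ 581.3  -340.25  246.  ]
forceps [606.08 322.06  56.  ] [465.27 336.28  17.  ] 146.79971561602272 [535.67 329.17  36.5 ] -5.765337330457141
[535.84 328.95  36.  ]
```

```bash
cat >> h.py <<'E'
def go(x,y,z,yaw=None):
    s=r.sense();t=s["tool_pos"];ps=s["tcp_rot"][2];print("t",round(s["time"],2),np.round(t,1),"rot",np.round(s["tcp_rot"],1))
    if yaw is None: yaw=ps
    d=(ps-yaw+180)%360-180; print("spin rad",round(np.radians(d),3))
    a=np.radians(yaw);e=np.array([x,y,z])-t
    print("tool shift after spin mm",np.round([e[0]*np.cos(a)+e[1]*np.sin(a),e[0]*np.sin(a)-e[1]*np.cos(a),-e[2]],1))
E
python3 -c "
from h import *
go(536,329,120,174.2)"
```

```text
t 2.65 [207.3 563.1 231.3] rot [-180.    -0.   159.8]
spin rad -0.252
tool shift after spin mm [-350.7 -199.6  111.3]
```

Call:
carry_out:
  commands:
    - {"spin": -0.084, "jaw": 0.04}
    - {"spin": -0.084, "jaw": 0.04}
    - {"spin": -0.084, "jaw": 0.04}
    - {"translation": [-0.028, -0.016, 0], "jaw": 0.04}
    - {"translation": [-0.028, -0.016, 0], "jaw": 0.04}
    - {"translation": [-0.028, -0.016, 0], "jaw": 0.04}
    - {"translation": [-0.028, -0.016, 0], "jaw": 0.04}
    - {"translation": [-0.028, -0.016, 0], "jaw": 0.04}
  squeeze: 25

```text
invalid input
```

Call:
carry_out:
  commands:
    - {"translation": [-0.03, -0.017, 0], "jaw": 0.04}
    - {"translation": [-0.03, -0.017, 0], "jaw": 0.04}
    - {"translation": [-0.03, -0.017, 0], "jaw": 0.04}
    - {"translation": [-0.03, -0.017, 0.01], "jaw": 0.04}
    - {"translation": [-0.03, -0.017, 0.02], "jaw": 0.04}
    - {"translation": [-0.03, -0.017, 0.02], "jaw": 0.04}
    - {"translation": [-0.03, -0.018, 0.03], "jaw": 0.04}
    - {"translation": [0, 0, 0.03], "jaw": 0.04}

```text
invalid input
```

```bash
python3 -c "
from h import *
go(536,329,46,174.2)
p=r.snapshot('side');cv2.imwrite('pics/f1.png',cv2.resize(p['pixels'][190:310,220:380],None,fx=5,fy=5,interpolation=cv2.INTER_CUBIC))"
```

```text
t 2.65 [207.3 563.1 231.3] rot [-180.    -0.   159.8]
spin rad -0.252
tool shift after spin mm [-350.7 -199.6  185.3]
```

View pics/f1.png

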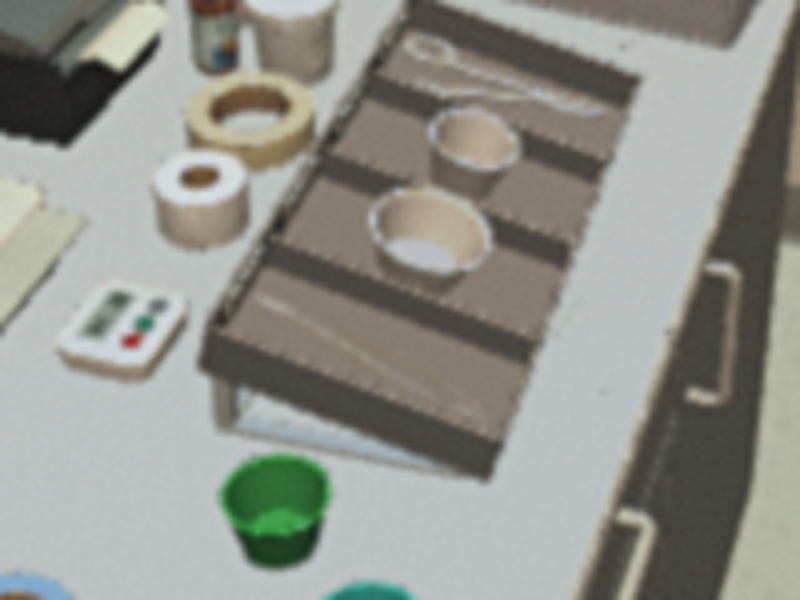

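The arm hasn't moved, since the rows need all three fields. The side crop shows the forceps from (260,298) to (480,412) in the nearest lane, so the grasp estimate stands.

Call:
carry_out:
  commands:
    - {"translation": [0, 0, 0], "spin": -0.084, "jaw": 0.04}
    - {"translation": [0, 0, 0], "spin": -0.084, "jaw": 0.04}
    - {"translation": [0, 0, 0], "spin": -0.084, "jaw": 0.04}
    - {"translation": [-0.028, -0.016, 0], "spin": 0, "jaw": 0.04}
    - {"translation": [-0.028, -0.016, 0], "spin": 0, "jaw": 0.04}
    - {"translation": [-0.028, -0.016, 0], "spin": 0, "jaw": 0.04}
    - {"translation": [-0.028, -0.016, 0], "spin": 0, "jaw": 0.04}
    - {"translation": [-0.028, -0.016, 0], "spin": 0, "jaw": 0.04}
  squeeze: 25

```text
time: 3.37
tool_pos: [339.5, 468.5, 231.4]
tcp_rot: [180.0, 0.0, 174.2]
ft_force: [0.1, 1.6, -0.2]
finger_gap: 40.2
grip_force: 0.0
```

Call:
carry_out:
  commands:
    - {"translation": [-0.03, -0.017, 0], "spin": 0, "jaw": 0.04}
    - {"translation": [-0.03, -0.017, 0], "spin": 0, "jaw": 0.04}
    - {"translation": [-0.03, -0.017, 0], "spin": 0, "jaw": 0.04}
    - {"translation": [-0.03, -0.017, 0.01], "spin": 0, "jaw": 0.04}
    - {"translation": [-0.03, -0.017, 0.02], "spin": 0, "jaw": 0.04}
    - {"translation": [-0.03, -0.017, 0.02], "spin": 0, "jaw": 0.04}
    - {"translation": [-0.03, -0.018, 0.03], "spin": 0, "jaw": 0.04}
    - {"translation": [0, 0, 0.03], "spin": 0, "jaw": 0.04}

```text
time: 4.03
tool_pos: [538.0, 327.2, 124.7]
tcp_rot: [180.0, 0.3, 174.0]
ft_force: [-0.2, 0.2, -0.2]
finger_gap: 40.0
grip_force: 0.0
```

```bash
python3 -c "
from h import *
go(536,329,46,174.2)
p=r.snapshot('top')
print(proj(p,(533,142,66.8)))
uv=lambda c:np.array((220,190))+np.array(c)/5
q=r.snapshot('side')
fw=((260,298),(480,412))
for c,c2,z in (((260,298),(168,112),56),((480,412),(157,365),17)):
    print(onz(q,uv(c),z), tri([ray(q,uv(c)),ray(p,np.array((200,145))+np.array(c2)/5)]))
print('cup rim',tri([ray(q,uv((474,147))),ray(p,(298,192.4))]))
"
```

```text
t 4.03 [538.  327.2 124.7] rot [180.    0.3 174. ]
spin rad -0.004
tool shift after spin mm [ 2.2  1.6 78.7]
[297.98424189 192.34603646]
[600.93350151 326.65894646  56.        ] (array([605.01274013, 322.33618455,  51.89372515]), [np.float64(1.7440178302615068), np.float64(1.7440178302614133)])
[462.92707991 338.23673674  17.        ] (array([464.44622367, 336.45418751,  15.08137719]), [np.float64(0.8902590684717148), np.float64(0.8902590684717107)])
cup rim (array([532.78166616, 142.16705167,  54.51939283]), [np.float64(1.1403959312782324), np.float64(1.1403959312784844)])
```

Call:
carry_out:
  commands:
    - {"translation": [0.0013, 0.0027, 0.02], "spin": 0, "jaw": 0.04}
    - {"translation": [0, 0, 0.025], "spin": 0, "jaw": 0.04}
    - {"translation": [0, 0, 0.02], "spin": 0, "jaw": 0.04}
    - {"translation": [0, 0, 0.01], "spin": 0, "jaw": 0.04}
    - {"translation": [0, 0, 0.006], "spin": 0, "jaw": 0.04}
    - {"translation": [0, 0, 0.004], "spin": 0, "jaw": 0.04}
    - {"translation": [0, 0, 0], "spin": 0, "jaw": 0.04}
    - {"translation": [0, 0, 0], "spin": 0, "jaw": 0.04}

```text
time: 4.8
tool_pos: [532.4, 334.3, 40.7]
tcp_rot: [179.9, 0.1, 174.2]
ft_force: [-0.4, -0.0, -0.1]
finger_gap: 40.4
grip_force: 0.0
```

Call:
carry_out:
  commands:
    - {"translation": [-0.005, -0.0038, 0], "spin": 0, "jaw": 0.04}
    - {"translation": [0, 0, 0], "spin": 0, "jaw": 0.04}
    - {"translation": [0, 0, 0.002], "spin": 0, "jaw": 0.04}
    - {"translation": [0, 0, 0.0015], "spin": 0, "jaw": 0.04}
    - {"translation": [0, 0, 0.001], "spin": 0, "jaw": 0.04}
    - {"translation": [0, 0, 0.0], "spin": 0, "jaw": 0.04}
    - {"translation": [0, 0, 0], "spin": 0, "jaw": 0.04}
    - {"translation": [0, 0, 0], "spin": 0, "jaw": 0.04}

```text
time: 5.47
tool_pos: [536.2, 329.4, 34.6]
tcp_rot: [-180.0, -0.0, 174.2]
ft_force: [0.2, 0.2, 0.1]
finger_gap: 40.2
grip_force: 0.0
```

```bash
python3 -c "
from h import *
go(537,330,35,174.2)
p=r.snapshot('side');cv2.imwrite('pics/f2.png',cv2.resize(p['pixels'][220:300,240:345],None,fx=7,fy=7,interpolation=cv2.INTER_CUBIC))"
```

```text
t 5.47 [536.2 329.4  34.6] rot [-180.    -0.   174.2]
spin rad 0.001
tool shift after spin mm [-0.8  0.7 -0.4]
```

View pics/f2.png

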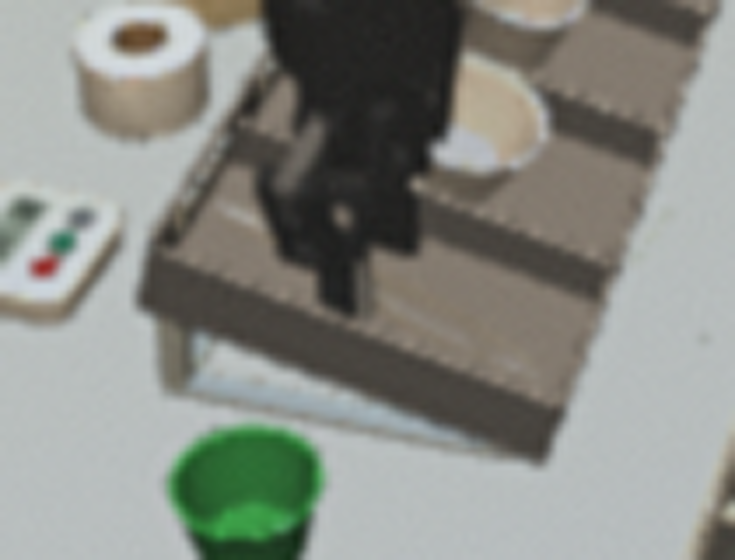

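The gripper straddles the forceps, with the near fingertip at crop (345,310). The forceps pass behind it from (225,210) to (460,335), and there is no contact yet.

Call:
carry_out:
  commands:
    - {"translation": [0, 0, 0.001], "spin": 0, "jaw": 0.04}
    - {"translation": [0, 0, 0.001], "spin": 0, "jaw": 0.04}
    - {"translation": [0, 0, 0.0], "spin": 0, "jaw": 0.04}
    - {"translation": [0, 0, 0], "spin": 0, "jaw": 0.04}
    - {"translation": [0, 0, 0], "spin": 0, "jaw": 0.04}
    - {"translation": [0, 0, 0.0], "spin": 0, "jaw": 0.04}
    - {"translation": [0, 0, 0], "spin": 0, "jaw": 0.04}
    - {"translation": [0, 0, 0], "spin": 0, "jaw": 0.04}

```text
time: 6.18
tool_pos: [536.3, 329.4, 32.7]
tcp_rot: [-180.0, 0.0, 174.2]
ft_force: [-0.5, 0.7, 0.4]
finger_gap: 39.8
grip_force: 0.0
```

Call:
carry_out:
  commands:
    - {"translation": [0, 0, 0], "spin": 0, "jaw": 0.02}
    - {"translation": [0, 0, 0], "spin": 0, "jaw": 0.01}
    - {"translation": [0, 0, 0], "spin": 0, "jaw": 0.0}
    - {"translation": [0, 0, 0], "spin": 0, "jaw": 0.0}
    - {"translation": [0, 0, 0], "spin": 0, "jaw": 0.0}
    - {"translation": [0, 0, 0], "spin": 0, "jaw": 0.0}
    - {"translation": [0, 0, 0], "spin": 0, "jaw": 0.0}
    - {"translation": [0, 0, 0], "spin": 0, "jaw": 0}
  squeeze: 30

```text
time: 6.85
tool_pos: [536.8, 330.3, 33.6]
tcp_rot: [179.9, 0.1, 174.2]
ft_force: [-0.1, 3.4, 6.0]
finger_gap: 14.0
grip_force: 29.5
```

Call:
carry_out:
  commands:
    - {"translation": [0, 0, -0.01], "spin": 0, "jaw": 0.0}
    - {"translation": [0, 0, -0.02], "spin": 0, "jaw": 0.0}
    - {"translation": [0, 0, -0.025], "spin": 0, "jaw": 0.0}
    - {"translation": [0, 0, -0.025], "spin": 0, "jaw": 0.0}
    - {"translation": [0, 0, -0.025], "spin": 0, "jaw": 0.0}
    - {"translation": [0, 0, -0.02], "spin": 0, "jaw": 0.0}
    - {"translation": [0, 0, -0.01], "spin": 0, "jaw": 0.0}
    - {"translation": [0, 0, 0], "spin": 0, "jaw": 0}

```text
time: 7.52
tool_pos: [537.8, 329.8, 171.1]
tcp_rot: [179.9, 0.2, 174.2]
ft_force: [-0.3, 0.1, -0.2]
finger_gap: 13.8
grip_force: 29.1
```

Call:
carry_out:
  commands:
    - {"translation": [-0.001, -0.015, 0], "spin": 0, "jaw": 0.0}
    - {"translation": [-0.001, -0.025, 0], "spin": 0, "jaw": 0.0}
    - {"translation": [-0.001, -0.03, 0], "spin": 0, "jaw": 0.0}
    - {"translation": [-0.0013, -0.034, 0], "spin": 0, "jaw": 0.0}
    - {"translation": [-0.0013, -0.034, 0], "spin": 0, "jaw": 0.0}
    - {"translation": [-0.0013, -0.034, 0], "spin": 0, "jaw": 0.0}
    - {"translation": [-0.0013, -0.034, 0], "spin": 0, "jaw": 0.0}
    - {"translation": [-0.0013, -0.034, 0], "spin": 0, "jaw": 0}

```text
time: 8.18
tool_pos: [519.5, 87.3, 165.1]
tcp_rot: [-179.9, -0.2, 174.2]
ft_force: [0.7, 0.6, 0.4]
finger_gap: 13.4
grip_force: 29.2
```

Call:
carry_out:
  commands:
    - {"translation": [-0.0015, -0.034, 0], "spin": 0, "jaw": 0.0}
    - {"translation": [-0.0015, -0.034, 0], "spin": 0, "jaw": 0.0}
    - {"translation": [-0.0015, -0.034, 0], "spin": 0, "jaw": 0.0}
    - {"translation": [-0.0015, -0.034, 0], "spin": 0, "jaw": 0.0}
    - {"translation": [-0.0015, -0.034, 0], "spin": 0, "jaw": 0.0}
    - {"translation": [-0.0015, -0.034, 0], "spin": 0, "jaw": 0.0}
    - {"translation": [-0.0015, -0.03, 0], "spin": 0, "jaw": 0.0}
    - {"translation": [-0.001, -0.025, 0], "spin": 0, "jaw": 0}

```text
time: 8.85
tool_pos: [504.6, -171.5, 165.2]
tcp_rot: [180.0, -0.2, 174.1]
ft_force: [0.2, -0.6, -1.2]
finger_gap: 14.1
grip_force: 29.2
```

```bash
python3 -c "
from h import *
for i in range(4): p=r.snapshot('side')
go(507,-171,80,174.2);print(r.sense()['finger_gap'],r.sense()['grip_force'])
cv2.imwrite('pics/f3.png',cv2.resize(p['pixels'][100:220,280:420],None,fx=5,fy=5,interpolation=cv2.INTER_CUBIC))"
```

```text
t 9.05 [ 505.3 -169.6  165.5] rot [179.9  -0.2 174.1]
spin rad -0.002
tool shift after spin mm [-1.9 -1.2 85.5]
13.874035573444537 29.20261716004461
```

View pics/f3.png

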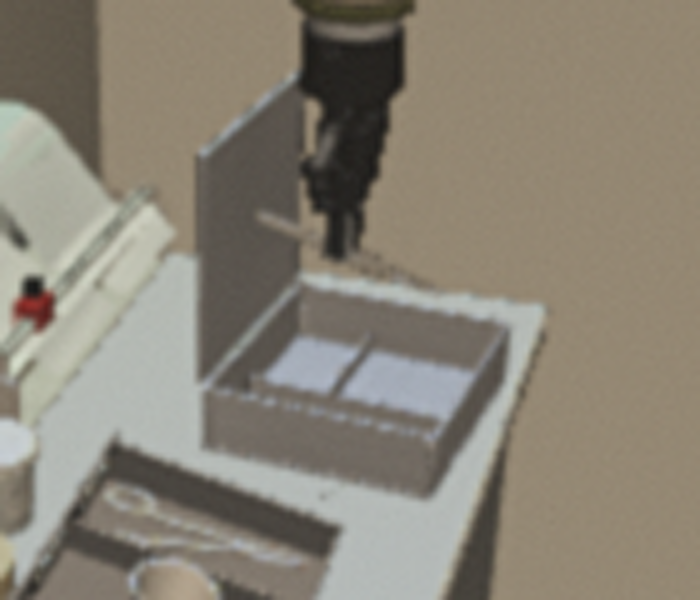

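The forceps are held at mid-length and tilted, with the -x end low, directly over the tray. Now lowering.

Call:
carry_out:
  commands:
    - {"translation": [-0.0019, -0.0012, 0.015], "spin": 0, "jaw": 0.0}
    - {"translation": [0, 0, 0.025], "spin": 0, "jaw": 0.0}
    - {"translation": [0, 0, 0.025], "spin": 0, "jaw": 0.0}
    - {"translation": [0, 0, 0.025], "spin": 0, "jaw": 0.0}
    - {"translation": [0, 0, 0.02], "spin": 0, "jaw": 0.0}
    - {"translation": [0, 0, 0.015], "spin": 0, "jaw": 0.0}
    - {"translation": [0, 0, 0.01], "spin": 0, "jaw": 0.0}
    - {"translation": [0, 0, 0.0], "spin": 0, "jaw": 0}

```text
time: 9.72
tool_pos: [506.3, -168.5, 29.4]
tcp_rot: [179.9, -0.3, 174.3]
ft_force: [-0.6, -0.6, -1.2]
finger_gap: 14.4
grip_force: 29.2
```

Call:
carry_out:
  commands:
    - {"translation": [0, 0, 0.004], "spin": 0, "jaw": 0.0}
    - {"translation": [0, 0, 0.003], "spin": 0, "jaw": 0.0}
    - {"translation": [0, 0, 0.002], "spin": 0, "jaw": 0.0}
    - {"translation": [0, 0, 0.002], "spin": 0, "jaw": 0.0}
    - {"translation": [0, 0, 0.0], "spin": 0, "jaw": 0.0}
    - {"translation": [0, 0, 0.0], "spin": 0, "jaw": 0.0}
    - {"translation": [0, 0, 0.0], "spin": 0, "jaw": 0.0}
    - {"translation": [0, 0, 0.0], "spin": 0, "jaw": 0}
  squeeze: 20

```text
time: 10.38
tool_pos: [508.9, -170.7, 22.0]
tcp_rot: [-180.0, 0.0, 174.2]
ft_force: [0.3, 0.6, 0.2]
finger_gap: 14.0
grip_force: 29.2
```

Call:
carry_out:
  commands:
    - {"translation": [0, 0, 0.002], "spin": 0, "jaw": 0.0}
    - {"translation": [0, 0, 0.002], "spin": 0, "jaw": 0.0}
    - {"translation": [0, 0, 0.002], "spin": 0, "jaw": 0.0}
    - {"translation": [0, 0, 0.002], "spin": 0, "jaw": 0.0}
    - {"translation": [0, 0, 0.0], "spin": 0, "jaw": 0.0}
    - {"translation": [0, 0, 0.0], "spin": 0, "jaw": 0.0}
    - {"translation": [0, 0, 0.0], "spin": 0, "jaw": 0.0}
    - {"translation": [0, 0, 0.0], "spin": 0, "jaw": 0}
  squeeze: 20

```text
time: 11.05
tool_pos: [508.7, -170.6, 13.7]
tcp_rot: [180.0, -0.0, 174.2]
ft_force: [-0.2, -0.1, 1.3]
finger_gap: 14.0
grip_force: 29.7
```

Call:
carry_out:
  commands:
    - {"translation": [0, 0, 0.001], "spin": 0, "jaw": 0.0}
    - {"translation": [0, 0, 0.001], "spin": 0, "jaw": 0.0}
    - {"translation": [0, 0, 0.001], "spin": 0, "jaw": 0.0}
    - {"translation": [0, 0, 0.001], "spin": 0, "jaw": 0.0}
    - {"translation": [0, 0, 0.0], "spin": 0, "jaw": 0.0}
    - {"translation": [0, 0, 0.0], "spin": 0, "jaw": 0.0}
    - {"translation": [0, 0, 0.0], "spin": 0, "jaw": 0.0}
    - {"translation": [0, 0, 0.0], "spin": 0, "jaw": 0}
  squeeze: 20

```text
time: 11.72
tool_pos: [508.5, -170.5, 9.6]
tcp_rot: [180.0, -0.0, 174.2]
ft_force: [0.5, 0.2, 0.8]
finger_gap: 14.0
grip_force: 28.7
```

Call:
carry_out:
  commands:
    - {"translation": [0, 0, 0.001], "spin": 0, "jaw": 0.0}
    - {"translation": [0, 0, 0.001], "spin": 0, "jaw": 0.0}
    - {"translation": [0, 0, 0.001], "spin": 0, "jaw": 0.0}
    - {"translation": [0, 0, 0.001], "spin": 0, "jaw": 0.0}
    - {"translation": [0, 0, 0.0], "spin": 0, "jaw": 0.0}
    - {"translation": [0, 0, 0.0], "spin": 0, "jaw": 0.0}
    - {"translation": [0, 0, 0.0], "spin": 0, "jaw": 0.0}
    - {"translation": [0, 0, 0.0], "spin": 0, "jaw": 0}
  squeeze: 20

```text
time: 12.38
tool_pos: [509.4, -170.7, 7.3]
tcp_rot: [-180.0, 0.1, 174.2]
ft_force: [-4.9, 2.1, 16.9]
finger_gap: 13.7
grip_force: 30.3
```

Call:
carry_out:
  commands:
    - {"translation": [0, 0, -0.001], "spin": 0, "jaw": 0.0}
    - {"translation": [0, 0, 0], "spin": 0, "jaw": 0.02}
    - {"translation": [0, 0, 0], "spin": 0, "jaw": 0.03}
    - {"translation": [0, 0, 0], "spin": 0, "jaw": 0.04}
    - {"translation": [0, 0, 0], "spin": 0, "jaw": 0.04}
    - {"translation": [0, 0, -0.005], "spin": 0, "jaw": 0.04}
    - {"translation": [0, 0, -0.01], "spin": 0, "jaw": 0.04}
    - {"translation": [0, 0, -0.015], "spin": 0, "jaw": 0.04}

```text
time: 13.05
tool_pos: [507.0, -169.8, 35.4]
tcp_rot: [179.9, -0.2, 174.2]
ft_force: [0.3, 0.0, 0.3]
finger_gap: 40.3
grip_force: 0.0
```

Call:
carry_out:
  commands:
    - {"translation": [0, 0, -0.025], "spin": 0, "jaw": 0.04}
    - {"translation": [0, 0, -0.03], "spin": 0, "jaw": 0.04}
    - {"translation": [0, 0, -0.03], "spin": 0, "jaw": 0.04}
    - {"translation": [0, 0, -0.03], "spin": 0, "jaw": 0.05}
    - {"translation": [0, 0.02, -0.02], "spin": 0, "jaw": 0.06}
    - {"translation": [0, 0.03, 0], "spin": 0, "jaw": 0.066}
    - {"translation": [0, 0.035, 0], "spin": 0, "jaw": 0.066}
    - {"translation": [0, 0.035, 0], "spin": 0, "jaw": 0.066}

```text
time: 13.72
tool_pos: [520.8, -49.9, 172.5]
tcp_rot: [180.0, 0.0, 174.2]
ft_force: [-0.8, -0.5, -1.2]
finger_gap: 65.8
grip_force: 0.0
```

```bash
python3 -c "
from h import *
for i in range(3): p=r.snapshot('top')
go(534,143,120,177.5);print(r.sense()['finger_gap'])
a=p['pixels'][150:245,375:505]
q=r.snapshot('side');b=q['pixels'][100:220,280:420]
f=lambda a:cv2.resize(a,(400,400*a.shape[0]//a.shape[1]),interpolation=cv2.INTER_CUBIC)
a,b=f(a),f(b);h=min(len(a),len(b))
cv2.imwrite('pics/f4.png',np.hstack([a[:h],b[:h]]))"
```

```text
t 13.87 [520.5 -48.5 171.7] rot [180.   -0.  174.5]
spin rad -0.053
tool shift after spin mm [ -5.1 191.9  51.7]
66.19943654021576
```

View pics/f4.png

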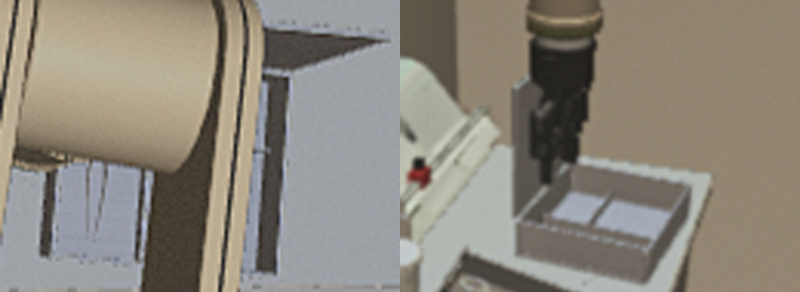

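The forceps lie lengthways in the long bay, at left-panel (95,160)–(95,245). Now the cup.

Call:
carry_out:
  commands:
    - {"translation": [0, 0, 0], "spin": -0.0725, "jaw": 0.068}
    - {"translation": [0, 0, 0], "spin": -0.0725, "jaw": 0.068}
    - {"translation": [-0.0036, 0.032, 0], "spin": 0, "jaw": 0.068}
    - {"translation": [-0.0036, 0.032, 0], "spin": 0, "jaw": 0.068}
    - {"translation": [-0.0036, 0.032, 0], "spin": 0, "jaw": 0.068}
    - {"translation": [-0.0036, 0.032, 0.01], "spin": 0, "jaw": 0.068}
    - {"translation": [-0.0036, 0.032, 0.02], "spin": 0, "jaw": 0.068}
    - {"translation": [-0.0036, 0.0305, 0.02], "spin": 0, "jaw": 0.068}
  squeeze: 25

```text
time: 14.58
tool_pos: [535.0, 140.5, 122.1]
tcp_rot: [180.0, 0.1, -177.6]
ft_force: [0.3, -0.4, 1.3]
finger_gap: 68.1
grip_force: 0.0
```

Call:
carry_out:
  commands:
    - {"translation": [0, 0, 0.01], "spin": 0, "jaw": 0.068}
    - {"translation": [0, 0, 0.01], "spin": 0, "jaw": 0.068}
    - {"translation": [0, 0, 0.01], "spin": 0, "jaw": 0.068}
    - {"translation": [0, 0, 0], "spin": 0, "jaw": 0.068}
    - {"translation": [0, 0, 0], "spin": 0, "jaw": 0.068}
    - {"translation": [0, 0, 0], "spin": 0, "jaw": 0.068}
    - {"translation": [0, 0, 0], "spin": 0, "jaw": 0.068}
    - {"translation": [0, 0, 0], "spin": 0, "jaw": 0.068}

```text
time: 15.25
tool_pos: [534.7, 139.7, 92.7]
tcp_rot: [180.0, 0.1, -177.5]
ft_force: [0.2, -0.7, -0.2]
finger_gap: 68.1
grip_force: 0.0
```

```bash
python3 -c "
from h import *
p=r.snapshot('side')
go(534,143,60,182.5);print(r.sense()['finger_gap'])
cv2.imwrite('pics/c1.png',cv2.resize(p['pixels'][150:270,240:380],None,fx=5,fy=5,interpolation=cv2.INTER_CUBIC))"
```

```text
t 15.3 [534.6 139.8  92.6] rot [ 1.800e+02  1.000e-01 -1.775e+02]
spin rad 0.0
tool shift after spin mm [ 0.5  3.2 32.6]
68.39381158096394
```

View pics/c1.png

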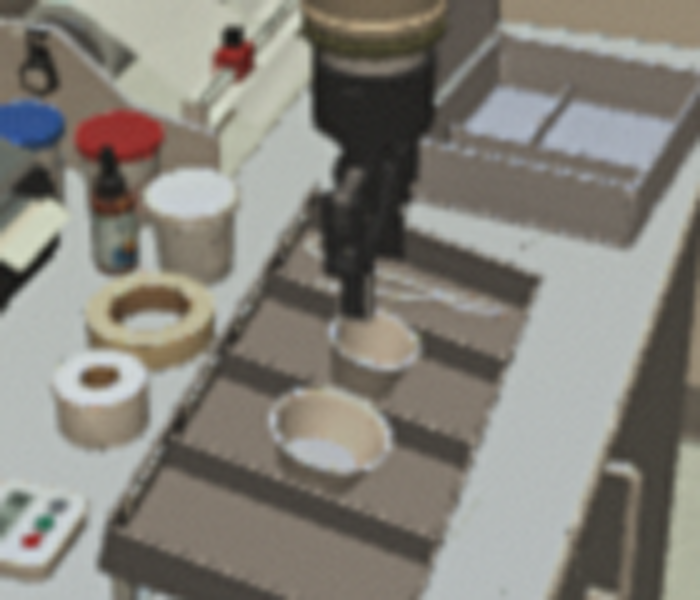

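```bash
python3 -c "
from h import *
p=r.snapshot('side');t=r.snapshot('top')
f=lambda X:np.round((proj(p,X)+.4-(240,150))*5)
print('tip inner/outer',f((534.6,174,99)),f((534.6,188,99)),f((534.6,174,92.6)))
for z in (54,60,67):
  c=np.array((534,143,z));print(z,'c',f(c),'+y',f(c+(0,29.5,0)),'-x',f(c-(29.5,0,0)),'+x',f(c+(29.5,0,0)),'-y',f(c-(0,29.5,0)))
B=(534,186,0.035)
for s in(1,-1): 
  for y in (0,-94): print('div',s,y,f(W(B,(84*s,y,54.8+21.4*s))))
"
```

```text
tip inner/outer [355. 318.] [348. 330.] [355. 326.]
54 c [372. 350.] +y [357. 375.] -x [415. 358.] +x [329. 342.] -y [386. 325.]
60 c [372. 342.] +y [357. 368.] -x [415. 350.] +x [329. 334.] -y [386. 318.]
67 c [372. 333.] +y [357. 359.] -x [416. 342.] +x [329. 325.] -y [386. 309.]
div 1 0 [224. 337.]
div 1 -94 [272. 261.]
div -1 0 [479. 436.]
div -1 -94 [512. 353.]
```

The near fingertip is at crop (357,315), just above the cup's rim. The rim is centred at about (375,343), which matches the projection. I'll shift 5 mm in y and descend.

Call:
carry_out:
  commands:
    - {"translation": [0.0004, 0.005, 0], "spin": 0, "jaw": 0.074}
    - {"translation": [0, 0, 0.01], "spin": 0, "jaw": 0.074}
    - {"translation": [0, 0, 0.01], "spin": 0, "jaw": 0.074}
    - {"translation": [0, 0, 0.008], "spin": 0, "jaw": 0.074}
    - {"translation": [0, 0, 0.004], "spin": 0, "jaw": 0.074}
    - {"translation": [0, 0, 0.002], "spin": 0, "jaw": 0.074}
    - {"translation": [0, 0, 0], "spin": 0, "jaw": 0.074}
    - {"translation": [0, 0, 0], "spin": 0, "jaw": 0.074}

```text
time: 16.07
tool_pos: [533.4, 145.0, 57.6]
tcp_rot: [-180.0, -0.0, -177.5]
ft_force: [0.9, -0.2, 0.6]
finger_gap: 73.9
grip_force: 0.0
```

Call:
carry_out:
  commands:
    - {"translation": [0, 0, 0.001], "spin": 0, "jaw": 0.074}
    - {"translation": [0, 0, 0.001], "spin": 0, "jaw": 0.074}
    - {"translation": [0, 0, 0.001], "spin": 0, "jaw": 0.074}
    - {"translation": [0, 0, 0.001], "spin": 0, "jaw": 0.074}
    - {"translation": [0, 0, 0], "spin": 0, "jaw": 0.074}
    - {"translation": [0, 0, 0], "spin": 0, "jaw": 0.074}
    - {"translation": [0, 0, 0], "spin": 0, "jaw": 0.074}
    - {"translation": [0, 0, 0], "spin": 0, "jaw": 0.074}

```text
time: 16.73
tool_pos: [533.4, 145.1, 53.7]
tcp_rot: [-180.0, 0.0, -177.5]
ft_force: [0.2, 0.0, -0.2]
finger_gap: 74.2
grip_force: 0.0
```

Call:
carry_out:
  commands:
    - {"translation": [0, 0, 0.0015], "spin": 0, "jaw": 0.068}
    - {"translation": [0, 0, 0], "spin": 0, "jaw": 0.063}
    - {"translation": [0, 0, 0], "spin": 0, "jaw": 0.06}
    - {"translation": [0, 0, 0], "spin": 0, "jaw": 0.055}
    - {"translation": [0, 0, 0], "spin": 0, "jaw": 0.05}
    - {"translation": [0, 0, 0], "spin": 0, "jaw": 0.045}
    - {"translation": [0, 0, 0], "spin": 0, "jaw": 0.045}
    - {"translation": [0, 0, 0], "spin": 0, "jaw": 0.045}
  squeeze: 30

```text
time: 17.4
tool_pos: [533.3, 145.2, 52.7]
tcp_rot: [180.0, -0.0, -177.5]
ft_force: [-3.0, 0.5, 5.7]
finger_gap: 55.9
grip_force: 31.2
```

Call:
carry_out:
  commands:
    - {"translation": [0, 0, -0.003], "spin": 0, "jaw": 0.045}
    - {"translation": [0, 0, -0.005], "spin": 0, "jaw": 0.045}
    - {"translation": [0, 0, -0.008], "spin": 0, "jaw": 0.045}
    - {"translation": [0, 0, -0.01], "spin": 0, "jaw": 0.045}
    - {"translation": [0, 0, -0.01], "spin": 0, "jaw": 0.045}
    - {"translation": [0, 0, -0.01], "spin": 0, "jaw": 0.045}
    - {"translation": [0, 0, -0.01], "spin": 0, "jaw": 0.045}
    - {"translation": [0, 0, 0], "spin": 0, "jaw": 0.045}

```text
time: 18.07
tool_pos: [535.2, 145.4, 111.6]
tcp_rot: [180.0, 0.3, -177.5]
ft_force: [0.9, -0.1, 0.2]
finger_gap: 55.9
grip_force: 31.9
```

```bash
python3 -c "
from h import *
p=r.snapshot('side')
go(462,-269,170,174.2);print(r.sense()['finger_gap'])
cv2.imwrite('pics/c2.png',cv2.resize(p['pixels'][150:270,240:380],None,fx=5,fy=5,interpolation=cv2.INTER_CUBIC))"
```

```text
t 18.12 [534.7 145.3 110.3] rot [ 180.     0.2 -177.5]
spin rad 0.145
tool shift after spin mm [  30.4 -419.5  -59.7]
55.61856971518687
```

View pics/c2.png

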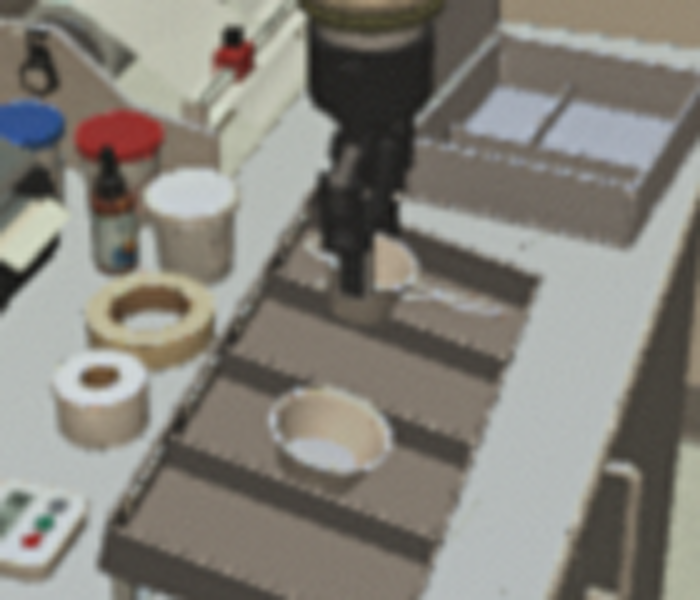

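The cup is held and lifted clear, and the scissors and large cup are undisturbed. Moving it to the large bay.

Call:
carry_out:
  commands:
    - {"translation": [0, 0, -0.015], "spin": 0, "jaw": 0.045}
    - {"translation": [0, 0, -0.025], "spin": 0, "jaw": 0.045}
    - {"translation": [0.003, -0.012, -0.015], "spin": 0, "jaw": 0.045}
    - {"translation": [0.005, -0.02, -0.005], "spin": 0, "jaw": 0.045}
    - {"translation": [0.006, -0.028, 0], "spin": 0, "jaw": 0.045}
    - {"translation": [0.007, -0.03, 0], "spin": 0, "jaw": 0.045}
    - {"translation": [0.007, -0.03, 0], "spin": 0, "jaw": 0.045}
    - {"translation": [0.007, -0.03, 0], "spin": 0, "jaw": 0.045}

```text
time: 18.78
tool_pos: [504.2, -7.4, 167.6]
tcp_rot: [180.0, -0.0, -177.4]
ft_force: [1.1, -0.8, -0.2]
finger_gap: 55.7
grip_force: 32.1
```

Call:
carry_out:
  commands:
    - {"translation": [0.007, -0.032, 0], "spin": 0, "jaw": 0.045}
    - {"translation": [0.007, -0.032, 0], "spin": 0, "jaw": 0.045}
    - {"translation": [0.007, -0.032, 0], "spin": 0, "jaw": 0.045}
    - {"translation": [0.007, -0.032, 0], "spin": 0, "jaw": 0.045}
    - {"translation": [0.007, -0.032, 0], "spin": 0, "jaw": 0.045}
    - {"translation": [0.007, -0.032, 0], "spin": 0, "jaw": 0.045}
    - {"translation": [0.007, -0.03, 0], "spin": 0, "jaw": 0.045}
    - {"translation": [0.007, -0.026, 0], "spin": 0, "jaw": 0.045}

```text
time: 19.45
tool_pos: [459.1, -258.4, 167.6]
tcp_rot: [180.0, -0.0, -177.5]
ft_force: [0.8, 0.2, -0.3]
finger_gap: 56.1
grip_force: 32.1
```

Call:
carry_out:
  commands:
    - {"translation": [0, -0.01, 0], "spin": 0, "jaw": 0.045}
    - {"translation": [0, 0, 0], "spin": 0, "jaw": 0.045}
    - {"translation": [0, 0, 0], "spin": 0, "jaw": 0.045}
    - {"translation": [0, 0, 0], "spin": 0, "jaw": 0.045}
    - {"translation": [0, 0, 0], "spin": 0, "jaw": 0.045}
    - {"translation": [0, 0, 0], "spin": 0, "jaw": 0.045}
    - {"translation": [0, 0, 0], "spin": 0, "jaw": 0.045}
    - {"translation": [0, 0, 0], "spin": 0, "jaw": 0.045}

```text
time: 20.12
tool_pos: [460.7, -265.9, 168.2]
tcp_rot: [-180.0, 0.0, -177.4]
ft_force: [-0.0, -1.0, -1.0]
finger_gap: 55.8
grip_force: 32.1
```

```bash
python3 -c "
from h import *
go(462,-269,60);print(r.sense()['finger_gap'])"
```

```text
t 20.12 [ 460.7 -265.9  168.2] rot [-180.     0.  -177.4]
spin rad 0.0
tool shift after spin mm [ -1.1  -3.1 108.2]
55.82148649282874
```

Call:
carry_out:
  commands:
    - {"translation": [-0.001, -0.003, 0.015], "spin": 0, "jaw": 0.045}
    - {"translation": [0, 0, 0.025], "spin": 0, "jaw": 0.045}
    - {"translation": [0, 0, 0.03], "spin": 0, "jaw": 0.045}
    - {"translation": [0, 0, 0.025], "spin": 0, "jaw": 0.045}
    - {"translation": [0, 0, 0.02], "spin": 0, "jaw": 0.045}
    - {"translation": [0, 0, 0.01], "spin": 0, "jaw": 0.045}
    - {"translation": [0, 0, 0.005], "spin": 0, "jaw": 0.045}
    - {"translation": [0, 0, 0], "spin": 0, "jaw": 0.045}

```text
time: 20.78
tool_pos: [461.2, -269.1, 37.5]
tcp_rot: [179.9, -0.1, -177.5]
ft_force: [-0.7, 0.7, -0.9]
finger_gap: 56.2
grip_force: 32.1
```

Call:
carry_out:
  commands:
    - {"translation": [0, 0, 0.002], "spin": 0, "jaw": 0.045}
    - {"translation": [0, 0, 0.002], "spin": 0, "jaw": 0.045}
    - {"translation": [0, 0, 0.001], "spin": 0, "jaw": 0.045}
    - {"translation": [0, 0, 0.001], "spin": 0, "jaw": 0.045}
    - {"translation": [0, 0, 0.001], "spin": 0, "jaw": 0.045}
    - {"translation": [0, 0, 0], "spin": 0, "jaw": 0.045}
    - {"translation": [0, 0, 0], "spin": 0, "jaw": 0.045}
    - {"translation": [0, 0, 0], "spin": 0, "jaw": 0.045}

```text
time: 21.45
tool_pos: [461.6, -269.5, 31.3]
tcp_rot: [-180.0, 0.0, -177.5]
ft_force: [-0.1, -1.0, -0.2]
finger_gap: 55.3
grip_force: 32.1
```

Call:
carry_out:
  commands:
    - {"translation": [0, 0, 0.001], "spin": 0, "jaw": 0.045}
    - {"translation": [0, 0, 0.001], "spin": 0, "jaw": 0.045}
    - {"translation": [0, 0, 0.001], "spin": 0, "jaw": 0.045}
    - {"translation": [0, 0, 0.001], "spin": 0, "jaw": 0.045}
    - {"translation": [0, 0, 0], "spin": 0, "jaw": 0.045}
    - {"translation": [0, 0, 0], "spin": 0, "jaw": 0.045}
    - {"translation": [0, 0, 0], "spin": 0, "jaw": 0.045}
    - {"translation": [0, 0, 0], "spin": 0, "jaw": 0.045}

```text
time: 22.12
tool_pos: [464.2, -269.7, 29.9]
tcp_rot: [-179.9, 0.3, -177.5]
ft_force: [1.6, 6.5, 16.2]
finger_gap: 55.4
grip_force: 33.2
```

Call:
carry_out:
  commands:
    - {"translation": [0, 0, 0.001], "spin": 0, "jaw": 0.045}
    - {"translation": [0, 0, 0.001], "spin": 0, "jaw": 0.045}
    - {"translation": [0, 0, 0], "spin": 0, "jaw": 0.045}
    - {"translation": [0, 0, 0], "spin": 0, "jaw": 0.045}
    - {"translation": [0, 0, 0], "spin": 0, "jaw": 0.045}
    - {"translation": [0, 0, 0], "spin": 0, "jaw": 0.045}
    - {"translation": [0, 0, 0], "spin": 0, "jaw": 0.045}
    - {"translation": [0, 0, 0], "spin": 0, "jaw": 0.045}

```text
time: 22.78
tool_pos: [465.7, -269.8, 29.3]
tcp_rot: [-179.9, 0.4, -177.5]
ft_force: [2.5, 10.5, 23.6]
finger_gap: 55.9
grip_force: 33.8
```

Call:
carry_out:
  commands:
    - {"translation": [0, 0, -0.0015], "spin": 0, "jaw": 0.045}
    - {"translation": [0, 0, 0], "spin": 0, "jaw": 0.056}
    - {"translation": [0, 0, 0], "spin": 0, "jaw": 0.058}
    - {"translation": [0, 0, 0], "spin": 0, "jaw": 0.06}
    - {"translation": [0, 0, 0], "spin": 0, "jaw": 0.062}
    - {"translation": [0, 0, 0], "spin": 0, "jaw": 0.066}
    - {"translation": [0, 0, 0], "spin": 0, "jaw": 0.07}
    - {"translation": [0, 0, 0], "spin": 0, "jaw": 0.074}

```text
time: 23.45
tool_pos: [461.2, -269.4, 26.3]
tcp_rot: [180.0, -0.0, -177.5]
ft_force: [-0.6, -0.4, 0.3]
finger_gap: 74.1
grip_force: 0.0
```

Call:
carry_out:
  commands:
    - {"translation": [0, 0, 0], "spin": 0, "jaw": 0.076}
    - {"translation": [0, 0, -0.005], "spin": 0, "jaw": 0.076}
    - {"translation": [0, 0, -0.015], "spin": 0, "jaw": 0.076}
    - {"translation": [0, 0, -0.025], "spin": 0, "jaw": 0.076}
    - {"translation": [0, 0, -0.035], "spin": 0, "jaw": 0.076}
    - {"translation": [0, 0, -0.04], "spin": 0, "jaw": 0.076}
    - {"translation": [0, 0.02, -0.04], "spin": 0, "jaw": 0.04}
    - {"translation": [0, 0.03, -0.04], "spin": 0, "jaw": 0.0}

```text
time: 24.12
tool_pos: [459.7, -226.9, 220.4]
tcp_rot: [-179.9, 0.1, -177.6]
ft_force: [1.2, -0.3, -0.6]
finger_gap: 53.5
grip_force: 0.0
```

Call:
carry_out:
  commands:
    - {"translation": [-0.005, 0.03, -0.035], "spin": 0, "jaw": 0}
    - {"translation": [-0.005, 0.036, -0.02], "spin": 0, "jaw": 0}
    - {"translation": [-0.005, 0.036, -0.02], "spin": 0, "jaw": 0}
    - {"translation": [-0.005, 0.036, -0.02], "spin": 0, "jaw": 0}
    - {"translation": [-0.01, 0.036, -0.02], "spin": 0, "jaw": 0}
    - {"translation": [-0.01, 0.036, 0], "spin": 0, "jaw": 0}
    - {"translation": [-0.01, 0.036, 0], "spin": 0, "jaw": 0}
    - {"translation": [-0.01, 0.02, 0], "spin": 0, "jaw": 0}

```text
time: 24.78
tool_pos: [507.4, 42.3, 329.7]
tcp_rot: [179.9, 0.1, -177.4]
ft_force: [0.0, 0.3, -0.5]
finger_gap: -0.3
grip_force: 0.0
```

```bash
python3 -c "
from h import *
np.set_printoptions(precision=1,suppress=True)
p=r.snapshot('top');q=r.snapshot('side')
go(470,0,330)
T=(500.5,-228.5,-.1037)
inv=lambda X:W((0,0,-T[2]),X-np.array([T[0],T[1],0]))
for t in ('small_cup','forceps','lid_edge','lid_hinge'):
  for n,s in (('top',p),('side',q)):
    for f in (r.landmark_of,r.regions_of):
      for a in f(s,t):
        X=onz(s,a['xy'],{'small_cup':4 if f is r.landmark_of else 25,'forceps':6,'lid_edge':246,'lid_hinge':56}[t])
        if X[1]<-90:
            e=''
            if 'pixels' in a:
                ys,xs=np.nonzero(a['pixels']);e=(xs.min(),xs.max(),ys.min(),ys.max())
            print(t,n,f.__name__,round(a['score'],2),X,'tray',inv(X),e)
"
```

```text
t 24.88 [507.7  42.1 328.7] rot [ 179.9    0.  -177.2]
spin rad 0.0
tool shift after spin mm [ 39.7 -40.2  -1.3]
small_cup top call 0.68 [ 466.6 -266.6    4. ] tray [-29.8 -41.4   4. ] 
small_cup top call 0.67 [ 465.  -277.8   25. ] tray [-30.2 -52.7  25. ] (np.int64(434), np.int64(454), np.int64(204), np.int64(223))
small_cup side call 0.53 [ 475.  -288.9    4. ] tray [-19.1 -62.7   4. ] 
small_cup side call 0.63 [ 478.1 -273.6   25. ] tray [-17.6 -47.1  25. ] (np.int64(354), np.int64(367), np.int64(167), np.int64(179))
forceps top call 0.25 [ 474.9 -275.1    6. ] tray [-20.6 -49.    6. ] 
forceps side call 0.22 [ 571.5 -315.8    6. ] tray [ 79.7 -79.5   6. ] (np.int64(319), np.int64(381), np.int64(115), np.int64(200))
lid_edge top call 0.55 [ 602.1 -245.2  246. ] tray [102.7  -6.1 246. ] 
lid_edge top call 0.79 [ 585.8 -243.7  246. ] tray [ 86.4  -6.3 246. ] (np.int64(432), np.int64(499), np.int64(155), np.int64(173))
lid_edge side call 0.89 [ 587.5 -245.   246. ] tray [ 88.3  -7.4 246. ] 
lid_hinge top call 0.96 [ 609.  -311.9   56. ] tray [116.5 -71.7  56. ] (np.int64(432), np.int64(499), np.int64(154), np.int64(172))
lid_hinge side call 0.61 [ 606.3 -259.5   56. ] tray [108.4 -19.9  56. ] 
lid_hinge side call 0.65 [ 663.7 -435.4   56. ] tray [ 183.7 -188.9   56. ] (np.int64(319), np.int64(341), np.int64(114), np.int64(176))
```

The cup's top mask is circular (cols 434–454, rows 204–223) and centred in the large bay, so it stands upright. Now the lid: I'll go over it and come down behind.

Call:
carry_out:
  commands:
    - {"translation": [0, 0, 0], "spin": 0.074, "jaw": 0}
    - {"translation": [0, 0, 0], "spin": 0.074, "jaw": 0}
    - {"translation": [-0.0157, -0.027, 0], "spin": 0, "jaw": 0}
    - {"translation": [-0.0157, -0.027, 0], "spin": 0, "jaw": 0}
    - {"translation": [-0.0157, -0.027, 0], "spin": 0, "jaw": 0}
    - {"translation": [-0.0157, -0.027, 0], "spin": 0, "jaw": 0}
    - {"translation": [-0.0157, -0.027, 0], "spin": 0, "jaw": 0}
    - {"translation": [-0.0157, -0.027, 0], "spin": 0, "jaw": 0}

```text
time: 26.35
tool_pos: [584.7, -133.5, 328.3]
tcp_rot: [180.0, 0.0, 174.1]
ft_force: [1.3, 0.4, 0.4]
finger_gap: 0.1
grip_force: 0.0
```

Call:
carry_out:
  commands:
    - {"translation": [-0.0157, -0.027, 0], "spin": 0, "jaw": 0}
    - {"translation": [-0.0157, -0.027, 0], "spin": 0, "jaw": 0}
    - {"translation": [-0.0157, -0.027, 0], "spin": 0, "jaw": 0}
    - {"translation": [-0.0157, -0.027, 0], "spin": 0, "jaw": 0}
    - {"translation": [0, 0, 0], "spin": 0, "jaw": 0}
    - {"translation": [0, 0, 0], "spin": 0, "jaw": 0}
    - {"translation": [0, 0, 0], "spin": 0, "jaw": 0}
    - {"translation": [0, 0, 0], "spin": 0, "jaw": 0}

```text
time: 27.02
tool_pos: [635.5, -245.1, 328.8]
tcp_rot: [180.0, 0.0, 174.1]
ft_force: [0.4, 0.6, 0.3]
finger_gap: 0.1
grip_force: 0.0
```

```bash
python3 -c "
from h import *
go(636,-243,206,174.1)"
```

```text
t 27.02 [ 635.5 -245.1  328.8] rot [180.    0.  174.1]
spin rad 0.0
tool shift after spin mm [ -0.3   2.1 122.8]
```

Call:
carry_out:
  commands:
    - {"translation": [0, 0, 0.02], "spin": 0, "jaw": 0}
    - {"translation": [0, 0, 0.025], "spin": 0, "jaw": 0}
    - {"translation": [0, 0, 0.025], "spin": 0, "jaw": 0}
    - {"translation": [0, 0, 0.025], "spin": 0, "jaw": 0}
    - {"translation": [0, 0, 0.018], "spin": 0, "jaw": 0}
    - {"translation": [0, 0, 0.01], "spin": 0, "jaw": 0}
    - {"translation": [0, 0, 0], "spin": 0, "jaw": 0}
    - {"translation": [0, 0, 0], "spin": 0, "jaw": 0}

```text
time: 27.68
tool_pos: [635.6, -245.3, 206.2]
tcp_rot: [-180.0, 0.0, 174.1]
ft_force: [0.2, 0.5, 0.1]
finger_gap: 0.2
grip_force: 0.0
```

Call:
carry_out:
  commands:
    - {"translation": [0.012, 0, 0], "spin": 0, "jaw": 0}
    - {"translation": [0.013, 0, 0], "spin": 0, "jaw": 0}
    - {"translation": [0.02, 0, 0.001], "spin": 0, "jaw": 0}
    - {"translation": [0.019, 0, 0.0026], "spin": 0, "jaw": 0}
    - {"translation": [0.019, 0, 0.005], "spin": 0, "jaw": 0}
    - {"translation": [0.018, 0, 0.0085], "spin": 0, "jaw": 0}
    - {"translation": [0, 0, 0], "spin": 0, "jaw": 0}
    - {"translation": [0, 0, 0], "spin": 0, "jaw": 0}

```text
time: 28.35
tool_pos: [535.6, -235.8, 190.4]
tcp_rot: [-179.9, 0.2, 174.0]
ft_force: [0.6, -0.5, 0.3]
finger_gap: 0.1
grip_force: 0.0
```

Call:
carry_out:
  commands:
    - {"translation": [0.017, 0, 0.01], "spin": 0, "jaw": 0}
    - {"translation": [0.015, 0, 0.013], "spin": 0, "jaw": 0}
    - {"translation": [0.013, 0, 0.014], "spin": 0, "jaw": 0}
    - {"translation": [0.012, 0, 0.016], "spin": 0, "jaw": 0}
    - {"translation": [0.009, 0, 0.017], "spin": 0, "jaw": 0}
    - {"translation": [0.008, 0, 0.018], "spin": 0, "jaw": 0}
    - {"translation": [0, 0, 0], "spin": 0, "jaw": 0}
    - {"translation": [0, 0, 0], "spin": 0, "jaw": 0}

```text
time: 29.02
tool_pos: [462.3, -228.1, 101.0]
tcp_rot: [180.0, 0.0, 174.0]
ft_force: [0.6, -0.5, 0.6]
finger_gap: -0.1
grip_force: 0.0
```

```bash
python3 -c "
from h import *
np.set_printoptions(precision=1,suppress=True)
q=r.snapshot('side')
go(450,-224,62,174.1)
for a in r.landmark_of(q,'lid_edge'): print(a['xy'],a['score'])
for th in (10,15,20,30,60,90):
  t=np.radians(th);print(th,proj(q,W((500.5,-228.5,-.1037),(95-190*np.cos(t)+6*np.sin(t),0,56+190*np.sin(t)+6*np.cos(t)))))
"
```

```text
t 29.07 [ 463.1 -228.5  102. ] rot [-180.     0.1  174.1]
spin rad -0.001
tool shift after spin mm [13.5  3.1 40. ]
[376.6, 162.7] 0.98
10 [373.8 165.7]
15 [373.1 161.7]
20 [372.1 157.8]
30 [369.  150.1]
60 [352.2 130.3]
90 [328.9 120.8]
```

Lid is at about 15°, as planned. Pressing it down.

Call:
carry_out:
  commands:
    - {"translation": [0.003, 0, 0.012], "spin": 0, "jaw": 0}
    - {"translation": [0.002, 0, 0.011], "spin": 0, "jaw": 0}
    - {"translation": [0.001, 0, 0.008], "spin": 0, "jaw": 0}
    - {"translation": [0, 0, 0.004], "spin": 0, "jaw": 0}
    - {"translation": [0, 0, 0.002], "spin": 0, "jaw": 0}
    - {"translation": [0, 0, 0.001], "spin": 0, "jaw": 0}
    - {"translation": [0, 0, 0], "spin": 0, "jaw": 0}
    - {"translation": [0, 0, 0], "spin": 0, "jaw": 0}

```text
time: 29.78
tool_pos: [454.6, -226.8, 62.4]
tcp_rot: [179.9, -0.1, 174.1]
ft_force: [-7.0, 3.3, 10.0]
finger_gap: -0.1
grip_force: 5.0
```

Call:
carry_out:
  commands:
    - {"translation": [0, 0, 0.001], "spin": 0, "jaw": 0}
    - {"translation": [0, 0, 0.001], "spin": 0, "jaw": 0}
    - {"translation": [0, 0, 0], "spin": 0, "jaw": 0}
    - {"translation": [0, 0, 0], "spin": 0, "jaw": 0}
    - {"translation": [0, 0, 0], "spin": 0, "jaw": 0}
    - {"translation": [0, 0, 0], "spin": 0, "jaw": 0}
    - {"translation": [0, 0, 0], "spin": 0, "jaw": 0}
    - {"translation": [0, 0, 0], "spin": 0, "jaw": 0}

```text
time: 30.45
tool_pos: [454.7, -226.8, 62.2]
tcp_rot: [179.9, -0.1, 174.1]
ft_force: [-15.9, 8.5, 28.1]
finger_gap: 0.1
grip_force: 13.9
```

Call:
carry_out:
  commands:
    - {"translation": [0, 0, -0.003], "spin": 0, "jaw": 0}
    - {"translation": [0, 0, -0.01], "spin": 0, "jaw": 0}
    - {"translation": [0, 0, -0.02], "spin": 0, "jaw": 0}
    - {"translation": [0, 0, -0.03], "spin": 0, "jaw": 0}
    - {"translation": [0, 0, -0.03], "spin": 0, "jaw": 0}
    - {"translation": [0, 0, -0.03], "spin": 0, "jaw": 0}
    - {"translation": [0, 0, -0.01], "spin": 0, "jaw": 0}
    - {"translation": [0, 0, 0], "spin": 0, "jaw": 0}

```text
time: 31.12
tool_pos: [457.5, -228.5, 197.5]
tcp_rot: [-179.8, 0.4, 174.1]
ft_force: [1.2, -0.2, -0.0]
finger_gap: 0.0
grip_force: 0.0
```

```bash
python3 -c "
from h import *
q=r.snapshot('side')
print([(a['xy'],a['score']) for a in r.landmark_of(q,'lid_edge')])
for th in (0,3,10):
  t=np.radians(th);print(th,proj(q,W((500.5,-228.5,-.1037),(95-190*np.cos(t)+6*np.sin(t),0,56+190*np.sin(t)+6*np.cos(t)))))
print(r.sense()['tool_pos'],r.sense()['ft_force']);print(r.hand_in())
"
```

```text
[([375.2, 172.6], 0.97)]
0 [374.02324992 173.34851513]
3 [374.09966434 171.07511934]
10 [373.77657206 165.65818881]
[ 455.46869778 -227.23204738  192.92900891] [-0.35702399  0.8528291  -0.65082598]
the job is handed in; nothing more can be done
None
```

I set the forceps in the long bay and the small cup in the large bay, pressed the lid shut (about 0–1° open in the last image) and handed the job in at about 31 s; no verdict came back, and I did not re-check the forceps after putting the cup in.

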